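Lower the joint module on the ratchet bench lift

TASK

Lower the joint module on the small bench lift: first flick the pawl's thumb lever fully over to off (the load keeps the pawl trapped), then take the crank handle and wind up slightly until the pawl springs clear of the ratchet wheel. Ease the crank back slowly, never letting the load run, until the module rests fully down; leave the lever off, let go, and leave the loose bearing and flange on the base plate where they are.

Things in the scene. Friction and masses are not known exactly. Their poses are not given: they have to be found in the camera images.
- hub (a point): Point on the vertical axis of the drum of a small bench lift. The lift is an aluminium base plate 230 x 480 x 12 mm with a gearbox; on it turns the drum: a steel ratchet wheel 156 mm across (48 saw teeth, 8 mm deep, 7.5 deg apart, its top at z 60 mm), a hub and a flat dark crank arm (top at z 86 mm). The point lies at z 90 mm. The axes are those of the base plate; its left (+y) end carries the column and platform.
- handle_center (a point): Centre of the crank's upright handle, a black cylinder 30 mm thick, 66 mm tall, spanning z 90 to 156 mm, 75 mm from the hub axis. It spins freely on its pin, so a grasp need not turn with the crank.
- drum (a joint): Turn of the drum and crank, rad: 0 = load fully down on its rest (hard stop), growing anticlockwise seen from above as the load is raised (32 mm per rad). At the start it is wound up 1.2 to 2.45 rad and held by the pawl. Holding the load takes 7 to 11 N at the handle, always pulling clockwise. Let go with the pawl off, the load runs down at 3 to 5 rad/s; eased down it stays below 2 rad/s.
- thumb (a joint): Angle of the pawl's thumb lever, rad: 0 = on, 0.9 = off (end stop), growing clockwise seen from above. It stays where it is left; turning it takes 4 to 6 N at the tab.
- thumb_tab (a point): Centre of the thumb lever's upright dark tab (24 mm along the lever, 12 mm thick across it, 48 mm tall, z 66 to 114 mm), 50 mm from the pivot. The lever arm below it has its top at z 74 mm. The tab moves clockwise about the pivot and is pushed on its flat side.
- pawl_pivot (a point): Axis of the pawl and of the thumb lever, beside the wheel on the robot's side, at z 53 mm. Pivot hub 28 mm across, top at z 82 mm.
- pawl_tip (a point): Nose of the steel pawl (52 mm long, in the plane of the wheel, z 47 to 59 mm) at z 53 mm. About 75 mm (at most 78 mm) from the hub axis it sits behind a tooth, and the load traps it there. The thumb lever acts on it through a spring: with the lever off it stays trapped until the drum is wound up a little (0.03 to 0.06 rad, 2 to 5 mm at the handle), then it springs out to about 100 mm from the axis.
- load_top (a point): Top of the bail of the load: a black joint module (100 mm cube with aluminium discs) bolted on the lift's platform, left of the drum. At z 166 mm when fully down.
- bearing: Bystander: steel bearing ring, 52 mm across, 14 mm tall, on the base plate right of the drum. Origin at its underside; not to be disturbed.
- flange: Bystander: turned aluminium flange 60 mm across, 26 mm tall, on the base plate near the platform. Origin at its underside; not to be disturbed.

How it is judged:
By the outcome, as a careful person would: the job done as asked, in the order asked, and still so for the second after the job is handed in, with the robot touching nothing.
It also fails if it takes over 45 s, if anything falls off the work surface, if the arm or the gripper's body presses on something with over 40 N, if the wrist force passes 120 N, or if a joint passes its speed limit or range.

ROBOT

A 6-joint arm with a two-finger parallel gripper is mounted at the origin on the work surface. World frame = base frame: x ahead of the robot, y to its left, z up, the work surface at z = 0. Lengths are in m, angles in rad, forces in N, time in s.
With the tool pointing down it reaches from about 0.25 to 0.725 m from the base axis. Payload 4 kg.
Tool frame: the origin (TCP) lies between the finger pads; the fingertips stand 25 mm ahead of it and the grasp point (between the pads) lies 6 mm ahead of it; z points along the fingers, y is the line along which they close (so a half turn about z gives the same grasp; the last joint's range is limited). The gripper opens to 85 mm and grips with 20 to 120 N. Pads are 22 mm wide; open, the fingers measure 114 mm over their backs; the gripper's body (76 mm by 85 mm) begins 54 mm behind the grasp point. The pads swing forward as they close: fully open they stand 13 mm farther back than shut.
Start: joints at [-1.146, 0.241, 0.005, 1.335, 0, 1.571], TCP at [0.206, -0.456, 0.256] pointing down, gripper open.
Joint ranges: [-2.72, 2.72], [-1.05, 1.87], [-1.09, 1.28], [-1.99, 2.15], [-1.42, 1.44], [-3.14, 3.14]. Speed limits (rad/s): [2.79, 2.79, 3.14, 3.14, 3.14, 3.14].

INTERFACE

Orientations are given as a unit quaternion [x, y, z, w].
In Python, from workcell import bot gives the robot as it stands. The module is installed in compiled form; this text tells all that it offers.
- The arm moves only by the shell command python3 -m pendant 'ROWS'. ROWS is JSON, one flat list of numbers, 7 for each row, row after row: the shift along the tool's x, y, z normalised to -1 to 1, where 1 is 0.5 m, then the turn, a rotation vector about the tool's x, y, z normalised to -1 to 1, where 1 is 180 degrees, then the opening, from 0 (shut) to 1 (fully open). In form: [tx, ty, tz, ax, ay, az, fingers, tx, ty, tz, ax, ay, az, fingers, ...]. A call has exactly 10 rows; each row is the pose to reach, as a shift and turn from the pose commanded when the call began, along the tool's axes at that moment, turning the shorter way round; what a row does not reach only later rows make up. A row lasts 1/12 s, in which the tool goes at most 41.7 mm and 7.16 degrees, less where a joint would pass 70% of its speed; a pose out of reach is approached as far as the arm can. A call with a number of a shift or a turn outside -1 to 1 is refused whole. A call with a gripper value outside its range is refused whole. The fingers move at their own pace and stop on an object; the grip force is fixed at half the most. Time passes only in rows, so rows that repeat a pose let the fingers close, or fill a call up. It gives the time, the measured TCP pose, the force, the opening and the grip force at its end, in the units of the state.
- bot.get_obs(): the state, without advancing time (a new reading comes with each control period).
- bot.camera(name): name is "scene" or "top" or "wrist"; returns a dict with "pixels" (384x512x3 uint8, red, green, blue), "mtx" (3x3 intrinsics, pixels), "k1" (the pictures are not rectified: a ray, as slopes to the right and down, at radius r is drawn at 1 + k1 r^2 times it, then the intrinsics apply), "cam_to_world" (4x4, takes a point from camera to world coordinates); the wrist camera has in their place "hand_eye" (4x4, takes a point from camera to tool coordinates, whose origin is the TCP and whose axes are the flange's). Camera axes: x right, y up, looking along -z (the intrinsics and any distortion apply to the point x, -y, -z); pixel columns grow to the right and rows downward; lengths in m; the calibration is good to about 2 mm. A picture is of the moment at which its call begins: read the wrist's pose just before it. There is no depth.
- bot.job_done(): hands the job in; it is judged then, once.
The state is a dict: "clock": time; "joint_pos": joint angles; "joint_vel": joint speeds; "tau": joint torques, N m; "eef_pos": TCP position; "tool_rot": TCP orientation; "ft_force": force on the tool from outside, world axes, zero at the start; "ft_torque": the same for the moment, N m; "grip_width": finger opening in m; "grasp_force": force on a finger pad.
Only numpy, scipy, OpenCV 4.12 (cv2) and the standard library are available. Lean on these libraries where they do the work, as an engineer would, in place of code of your own. Each camera call takes 0.05 s, during which the arm holds its last target. There are 200 camera calls.

## Working session

There is one attempt and no reset: what is moved stays moved. The work goes in short steps, Python scripts to look and compute and a shell command to move; the robot and the scene stay as the last step left them, time stands still between calls to the robot, and variables do not carry over. Pictures are saved under pics/ and viewed, at most 13 in all, crops included, and the job is handed in when it is done.

```bash
mkdir -p pics; cat > h.py <<'E'
import numpy as np, cv2
from workcell import bot
from scipy.spatial.transform import Rotation as R
def snap(name,fn):
    o=bot.get_obs(); c=bot.camera(name)
    if 'hand_eye' in c:
        T=np.eye(4);T[:3,:3]=R.from_quat(o['tool_rot']).as_matrix();T[:3,3]=o['eef_pos']
        c['cam_to_world']=T@np.array(c['hand_eye'])
    np.savez(f'{fn}.npz',**{k:np.array(c[k]) for k in('pixels','mtx','k1','cam_to_world')})
    cv2.imwrite(f'pics/{fn}.png',np.array(c['pixels'])[:,:,::-1]); return c
def cast(fn,uv,z):
    c=np.load(f'{fn}.npz'); K=c['mtx'];T=c['cam_to_world']
    p=cv2.undistortPoints(np.array([[uv]],float),K,np.array([float(c['k1']),0,0,0,0]))[0,0]
    d=T[:3,:3]@np.array([p[0],-p[1],-1]); o=T[:3,3]
    return o+d*(z-o[2])/d[2]
def proj(fn,P):
    c=np.load(f'{fn}.npz');T=np.linalg.inv(c['cam_to_world']);q=T[:3,:3]@np.array(P)+T[:3,3]
    x,y=q[0]/-q[2],-q[1]/-q[2];s=1+float(c['k1'])*(x*x+y*y);return (c['mtx']@[x*s,y*s,1])[:2]
E
python3 - <<'E'
from h import *
snap('top','top0'); snap('scene','scene0')
a=cv2.imread('pics/top0.png');b=cv2.imread('pics/scene0.png')
print(bot.get_obs())
for f in('top0','scene0'): print(np.load(f+'.npz')['cam_to_world'].round(3))
E
```

```text
{'clock': 0.1, 'joint_pos': array([-1.14599440e+00,  2.41317729e-01,  3.87520312e-03,  1.33517389e+00,
        5.14111060e-06,  1.57079945e+00]), 'joint_vel': array([ 0.0013933 , -0.00232603,  0.00325947,  0.00101769,  0.00249141,
       -0.00082091]), 'tau': array([-7.28914870e-05, -3.73137331e+01,  2.53009915e+01,  1.08573411e-02,
        2.61721976e-05, -9.70133158e-06]), 'eef_pos': array([ 0.20586477, -0.45510267,  0.25551806]), 'tool_rot': array([ 9.77527517e-01,  2.10805897e-01, -1.89333190e-04, -8.90136930e-04]), 'ft_force': array([-0.29575222,  0.58548101, -0.29250161]), 'ft_torque': array([-0.03469708, -0.04783411,  0.02570997]), 'grasp_force': 0.0, 'grip_width': 0.08533947351109382}
[[-0.018  0.998 -0.056  0.519]
 [-1.    -0.019 -0.023  0.04 ]
 [-0.024  0.056  0.998  0.98 ]
 [ 0.     0.     0.     1.   ]]
[[-0.871 -0.34   0.356  0.9  ]
 [ 0.492 -0.575  0.654  0.625]
 [-0.018  0.744  0.667  0.715]
 [ 0.     0.     0.     1.   ]]
```

View pics/top0.png

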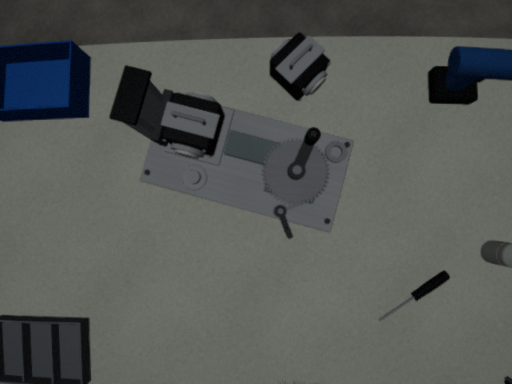

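View pics/scene0.png

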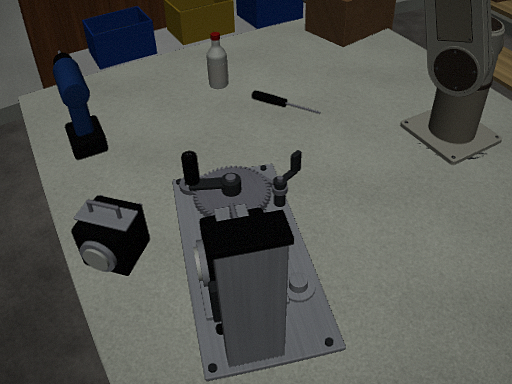

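Top view: the wheel hub is at about (296,171), the handle at (313,135), the pawl pivot at (280,211) and the tab at (289,234). The bearing is at (336,152) and the flange at (195,178). I'll zoom in for exact pixels.

```bash
python3 - <<'E'
from h import *
a=cv2.imread('pics/top0.png')[110:250,225:365]
a=cv2.convertScaleAbs(cv2.resize(a,(588,588),interpolation=cv2.INTER_CUBIC),alpha=1.8,beta=15)
cv2.imwrite('pics/top0c.png',a)
hub=cast('top0',(296,171),.09);han=cast('top0',(313,134),.156)
piv=cast('top0',(280,211),.082);tab=cast('top0',(289,235),.1)
for n in('hub','han','piv','tab'):print(n,globals()[n].round(4))
d=lambda a,b:np.hypot(*(a-b)[:2])
print(d(hub,han),d(piv,tab),d(hub,piv))
c=[cast('top0',p,.012) for p in((147,172),(234,107),(347,144),(327,221))];print(np.round(c,3))
E
```

```text
hub [ 0.6053 -0.0303  0.09  ]
han [ 0.6748 -0.062   0.156 ]
piv [0.5178 0.0066 0.082 ]
tab [ 0.4655 -0.0112  0.1   ]
0.07637050899414352 0.0552469711074054 0.09498602168382911
[[ 0.618  0.325  0.012]
 [ 0.773  0.11   0.012]
 [ 0.676 -0.162  0.012]
 [ 0.492 -0.108  0.012]]
```

View pics/top0c.png

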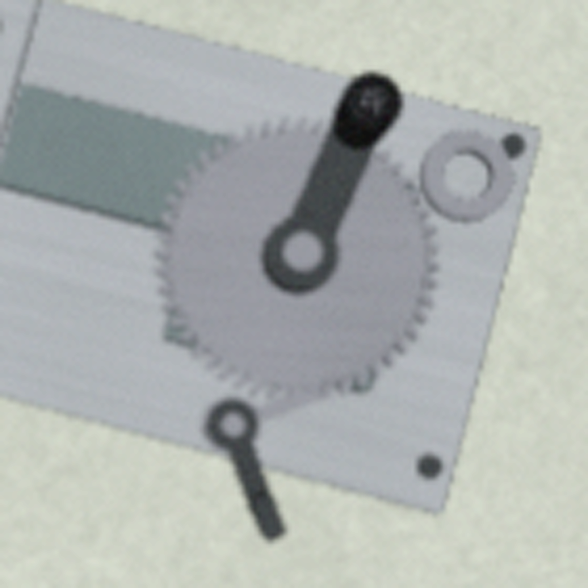

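The zoom puts the hub at (296.9,170), the handle top at (314.5,133), the pivot at (280.2,210.7) and the tab top at (288.8,234.5). The lever points toward the robot, so clockwise swings the tab to +y. Next I'll move to a look pose and take a closer view.

```bash
python3 -m pendant '[0.861,-0.477,-0.15,0,0,-0.365,0, 0.861,-0.477,-0.15,0,0,-0.365,0, 0.861,-0.477,-0.15,0,0,-0.365,0, 0.861,-0.477,-0.15,0,0,-0.365,0, 0.861,-0.477,-0.15,0,0,-0.365,0, 0.861,-0.477,-0.15,0,0,-0.365,0, 0.861,-0.477,-0.15,0,0,-0.365,0, 0.861,-0.477,-0.15,0,0,-0.365,0, 0.861,-0.477,-0.15,0,0,-0.365,0, 0.861,-0.477,-0.15,0,0,-0.365,0]'
python3 - <<'E'
from h import *
o=bot.get_obs();M=R.from_quat(o['tool_rot']).as_matrix();print(M.round(3))
print((M.T@(np.array([.5,-.06,.33])-o['eef_pos'])/.5).round(3))
E
```

```text
clock: 0.93
eef_pos: [0.4526, -0.1232, 0.3192]
tool_rot: [0.705, 0.709, -0.0, -0.0]
ft_force: [0.2, -2.3, -0.1]
grip_width: -0.0001
grasp_force: 0.0
[[-0.005  1.    -0.   ]
 [ 1.     0.005 -0.   ]
 [-0.    -0.    -1.   ]]
[ 0.126  0.095 -0.022]
```

```bash
python3 - <<'E'
from h import *
snap('wrist','w0')
snap('wrist','w1')
for n,P in dict(hub=(.605,-.03,.09),han=(.675,-.062,.156),piv=(.518,.006,.082),tab=(.466,-.011,.114)).items(): print(n,proj('w1',P).round())
a=cv2.imread('pics/w1.png');cv2.imwrite('pics/w1b.png',cv2.convertScaleAbs(cv2.resize(a,(800,600)),alpha=1.6,beta=10))
E
```

```text
hub [373. 101.]
han [462. 133.]
piv [302.  69.]
tab [260.  80.]
```

View pics/w1b.png

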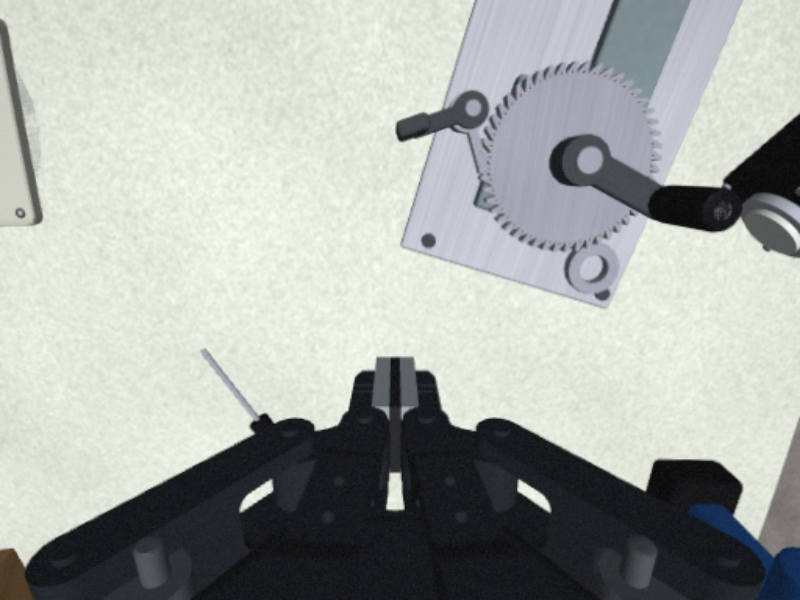

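The wrist view agrees with the top view. In full-resolution pixels it shows the hub at (377,102), the handle top at (460,133), the pivot at (302,67) and the tab top at (260,81).

```bash
python3 - <<'E'
from h import *
for n,t,w,z in(('hub',(296.9,170),(377.3,102.2),.09),('han',(314.3,133.3),(460,133),.156),('piv',(280.2,210.7),(302,67.2),.082),('tab',(288.8,234.6),(260.5,81),.114)):
    print(n,cast('top0',t,z).round(4),cast('w1',w,z).round(4))
o=bot.get_obs();print(o['clock'],o['eef_pos'],o['ft_force'])
E
```

```text
hub [ 0.6075 -0.0324  0.09  ] [ 0.6109 -0.0314  0.09  ]
han [ 0.6762 -0.0648  0.156 ] [ 0.6732 -0.0621  0.156 ]
piv [0.5185 0.0061 0.082 ] [0.5175 0.0075 0.082 ]
tab [ 0.4672 -0.01    0.114 ] [ 0.4668 -0.012   0.114 ]
1.0333 [ 0.4551275  -0.12073731  0.31931418] [-0.57130665 -0.4630548  -0.15038363]
```

```bash
python3 -m pendant '[0.06,0.05,0.1,0,0,0,0, 0.1,0.05,0.2,0,0,0,0, 0.13,0.05,0.3,0,0,0,0, 0.142,0.05,0.36,0,0,0,0, 0.142,0.05,0.4,0,0,0,0, 0.142,0.05,0.418,0,0,0,0, 0.142,0.05,0.418,0,0,0,0, 0.142,0.05,0.418,0,0,0,0, 0.142,0.05,0.418,0,0,0,0, 0.142,0.05,0.418,0,0,0,0]'
```

```text
clock: 1.87
eef_pos: [0.4787, -0.055, 0.1122]
tool_rot: [0.707, 0.707, 0.001, 0.002]
ft_force: [0.1, 0.3, -0.7]
grip_width: -0.0
grasp_force: 0.0
```

```bash
python3 -m pendant '[0.012,0,0.004,0,0,0,0, 0.024,0,0.004,0,0,0,0, 0.036,0,0.004,0,0,0,0, 0.046,-0.002,0.004,0,0,0,0, 0.056,-0.005,0.004,0,0,0,0, 0.066,-0.008,0.004,0,0,0,0, 0.074,-0.012,0.004,0,0,0,0, 0.082,-0.015,0.004,0,0,0,0, 0.09,-0.017,0.004,0,0,0,0, 0.096,-0.018,0.004,0,0,0,0]'
```

```text
clock: 2.7
eef_pos: [0.4688, -0.0064, 0.1085]
tool_rot: [0.707, 0.707, 0.0, 0.001]
ft_force: [3.4, -5.3, 0.2]
grip_width: -0.0003
grasp_force: 2.4
```

```bash
python3 -m pendant '[0.006,-0.003,0,0,0,0,0, 0.012,-0.006,0,0,0,0,0, 0.018,-0.009,0,0,0,0,0, 0.024,-0.011,0,0,0,0,0, 0.028,-0.012,0,0,0,0,0, 0.032,-0.012,0,0,0,0,0, 0.036,-0.012,0,0,0,0,0, 0.04,-0.012,0,0,0,0,0, 0.042,-0.012,0,0,0,0,0, 0.042,-0.012,0,0,0,0,0]'
python3 - <<'E'
from h import *
snap('top','top1')
a=cv2.imread('pics/top1.png')[110:250,225:365]
cv2.imwrite('pics/top1c.png',cv2.convertScaleAbs(cv2.resize(a,(588,588),interpolation=cv2.INTER_CUBIC),alpha=1.8,beta=15))
E
```

```text
clock: 3.53
eef_pos: [0.4614, 0.0145, 0.1079]
tool_rot: [0.707, 0.707, -0.001, 0.0]
ft_force: [1.4, -4.2, 0.4]
grip_width: 0.0004
grasp_force: 2.1
```

View pics/top1c.png

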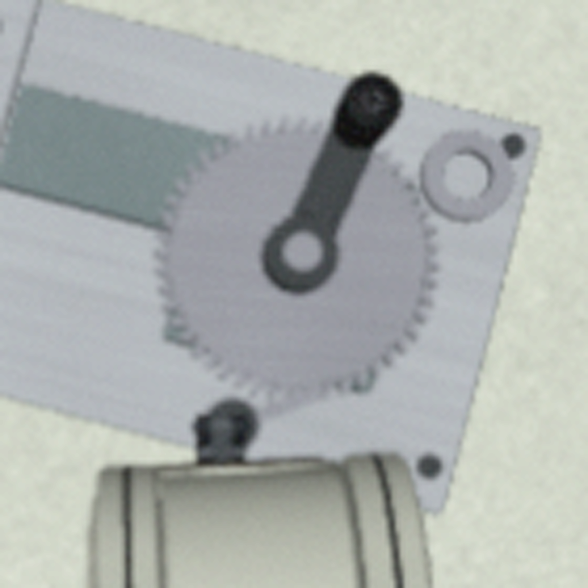

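The wrist hides the lever and the force is still only the turning force (about 4.5 N). I'll keep pushing gently until the end stop shows in the force.

```bash
python3 -m pendant '[0.002,0,0,0,0,0,0, 0.004,0,0,0,0,0,0, 0.006,0,0,0,0,0,0, 0.008,0,0,0,0,0,0, 0.01,0.001,0,0,0,0,0, 0.012,0.001,0,0,0,0,0, 0.012,0.001,0,0,0,0,0, 0.012,0.001,0,0,0,0,0, 0.012,0.001,0,0,0,0,0, 0.012,0.001,0,0,0,0,0]'
```

```text
clock: 4.42
eef_pos: [0.4618, 0.0189, 0.1079]
tool_rot: [0.708, 0.707, -0.002, 0.001]
ft_force: [-0.3, -9.5, 0.5]
grip_width: 0.0
grasp_force: 4.1
```

```bash
python3 -m pendant '[0.002,0,0,0,0,0,0, 0.004,0.001,0,0,0,0,0, 0.006,0.001,0,0,0,0,0, 0.006,0.001,0,0,0,0,0, 0.006,0.001,0,0,0,0,0, 0.006,0.001,0,0,0,0,0, 0.006,0.001,0,0,0,0,0, 0.006,0.001,0,0,0,0,0, 0.006,0.001,0,0,0,0,0, 0.006,0.001,0,0,0,0,0]'
```

```text
clock: 5.25
eef_pos: [0.4618, 0.0193, 0.1079]
tool_rot: [0.708, 0.706, -0.004, 0.003]
ft_force: [-1.7, -18.5, 3.3]
grip_width: -0.0001
grasp_force: 7.8
```

End stop reached: the position holds and the force rises. I'll back off, lift, open and go above the handle.

```bash
python3 -m pendant '[-0.06,0,0,0,0,0,0, -0.07,0,-0.07,0,0,0,0, -0.08,0,-0.15,0,0,0,0.2, -0.09,0,-0.22,0,0,0,1, -0.11,0.06,-0.26,0,0,0,1, -0.13,0.14,-0.26,0,0,0,1, -0.14,0.22,-0.26,0,0,0,1, -0.15,0.29,-0.26,0,0,0,1, -0.16,0.29,-0.26,0,0,0,1, -0.165,0.29,-0.26,0,0,0,1]'
python3 - <<'E'
from h import *
snap('wrist','w2'); snap('scene','s2')
o=bot.get_obs();print(o['eef_pos'])
a=cv2.imread('pics/w2.png');b=cv2.imread('pics/s2.png')
cv2.imwrite('pics/c2.png',cv2.convertScaleAbs(np.vstack([cv2.resize(a,(400,300)),cv2.resize(b[130:250,160:320],(400,300))]),alpha=1.6,beta=10))
E
```

```text
clock: 6.08
eef_pos: [0.6085, -0.058, 0.2352]
tool_rot: [0.707, 0.708, -0.001, -0.002]
ft_force: [-1.3, -0.8, 0.2]
grip_width: 0.0851
grasp_force: 0.0
[ 0.6068974  -0.05813638  0.23713548]
```

View pics/c2.png

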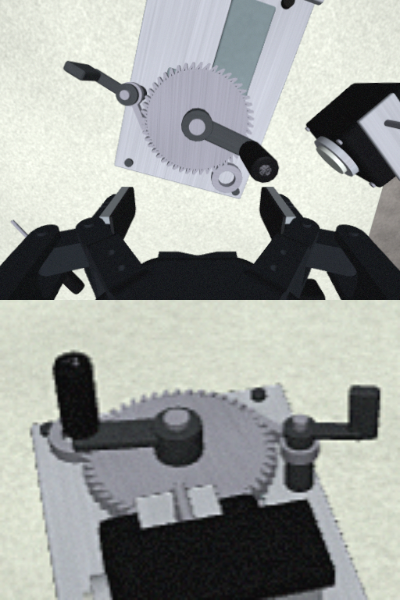

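The lever now points to the off side: tab at (72,66), pivot at (127,94). The handle top is at (264,168) in the composite.

```bash
python3 - <<'E'
from h import *
h=cast('w2',(337,215),.156);p=cast('w2',(162.6,120.5),.082);t=cast('w2',(92,87),.114);u=cast('w2',(253,163),.09)
print(h,p,t,u); 
print('lever turn',np.arctan2(-.0175,-.051)%(2*np.pi)-np.arctan2(*(t-p)[1::-1]))
o=bot.get_obs();M=R.from_quat(o['tool_rot']).as_matrix();print(o['eef_pos'],(M.T@(np.array([.675,-.0635,.136])-o['eef_pos'])/.5).round(3))
E
```

```text
[ 0.67411391 -0.06134761  0.156     ] [0.52172113 0.00670906 0.082     ] [0.47492065 0.03544698 0.114     ] [ 0.60904294 -0.03330558  0.09      ]
lever turn 0.8812356410341153
[ 0.6068974  -0.05813638  0.23713548] [-0.011  0.137  0.202]
```

```bash
python3 -m pendant '[-0.008,0.07,0,0,0,0,1, -0.008,0.135,0,0,0,0,1, -0.008,0.135,0.05,0,0,0,1, -0.008,0.135,0.1,0,0,0,1, -0.008,0.135,0.15,0,0,0,1, -0.008,0.135,0.19,0,0,0,1, -0.008,0.135,0.202,0,0,0,1, -0.008,0.135,0.202,0,0,0,1, -0.008,0.135,0.202,0,0,0,0.3, -0.008,0.135,0.202,0,0,0,0]'
python3 -m pendant '[0,0,0,0,0,0,0, 0,0,0,0,0,0,0, 0,0,0,0,0,0,0, 0,0,0,0,0,0,0, 0,0,0,0,0,0,0, 0,0,0,0,0,0,0, 0,0,0,0,0,0,0, 0,0,0,0,0,0,0, 0,0,0,0,0,0,0, 0,0,0,0,0,0,0]'
```

```text
clock: 7.02
eef_pos: [0.6764, -0.0624, 0.1398]
tool_rot: [0.707, 0.707, 0.001, 0.001]
ft_force: [0.3, -0.1, -0.2]
grip_width: 0.0636
grasp_force: 0.0
clock: 7.85
eef_pos: [0.6754, -0.0626, 0.1389]
tool_rot: [0.707, 0.707, 0.0, 0.0]
ft_force: [-3.4, 0.3, 5.8]
grip_width: 0.0289
grasp_force: 59.1
```

```bash
python3 -m pendant '[0.002,0.001,0,0,0,0,0, 0.004,0.002,0,0,0,0,0, 0.006,0.003,0,0,0,0,0, 0.008,0.004,0,0,0,0,0, 0.01,0.005,0,0,0,0,0, 0.012,0.005,0,0,0,0,0, 0.014,0.006,0,0,0,0,0, 0.014,0.006,0,0,0,0,0, 0.014,0.006,0,0,0,0,0, 0.014,0.006,0,0,0,0,0]'
python3 - <<'E'
from h import *
snap('top','top3')
a=cv2.imread('pics/top3.png')[110:250,225:365]
cv2.imwrite('pics/top3c.png',cv2.convertScaleAbs(cv2.resize(a,(588,588),interpolation=cv2.INTER_CUBIC),alpha=1.8,beta=15))
E
```

```text
clock: 8.68
eef_pos: [0.6772, -0.0585, 0.1389]
tool_rot: [0.708, 0.706, -0.002, 0.001]
ft_force: [-7.7, -7.2, 6.8]
grip_width: 0.0288
grasp_force: 59.6
```

View pics/top3c.png

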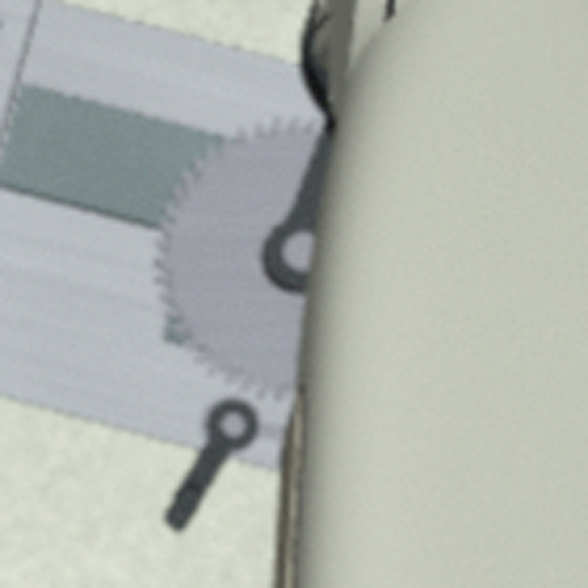

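The lever is off and the faint pawl edge near (270,430) seems to have swung away from the wheel. Measured travel is only about 4.5 mm, so I'll wind a bit more and check with the wrist camera.

```bash
python3 -m pendant '[0.001,0,0,0,0,0,0, 0.002,0.001,0,0,0,0,0, 0.003,0.001,0,0,0,0,0, 0.004,0.002,0,0,0,0,0, 0.006,0.002,0,0,0,0,0, 0.007,0.003,0,0,0,0,0, 0.007,0.003,0,0,0,0,0, 0.007,0.003,0,0,0,0,0, 0.007,0.003,0,0,0,0,0, 0.007,0.003,0,0,0,0,0]'
python3 - <<'E'
from h import *
snap('wrist','w4')
a=cv2.imread('pics/w4.png')
print(proj('w4',(.52,.007,.082)))
cv2.imwrite('pics/w4b.png',cv2.convertScaleAbs(cv2.resize(a,(800,600)),alpha=1.8,beta=15))
E
```

```text
clock: 9.57
eef_pos: [0.6785, -0.0552, 0.1389]
tool_rot: [0.708, 0.706, -0.002, 0.001]
ft_force: [-7.8, -7.1, 7.3]
grip_width: 0.0287
grasp_force: 59.6
[  5.36285068 131.82006713]
```

View pics/w4b.png

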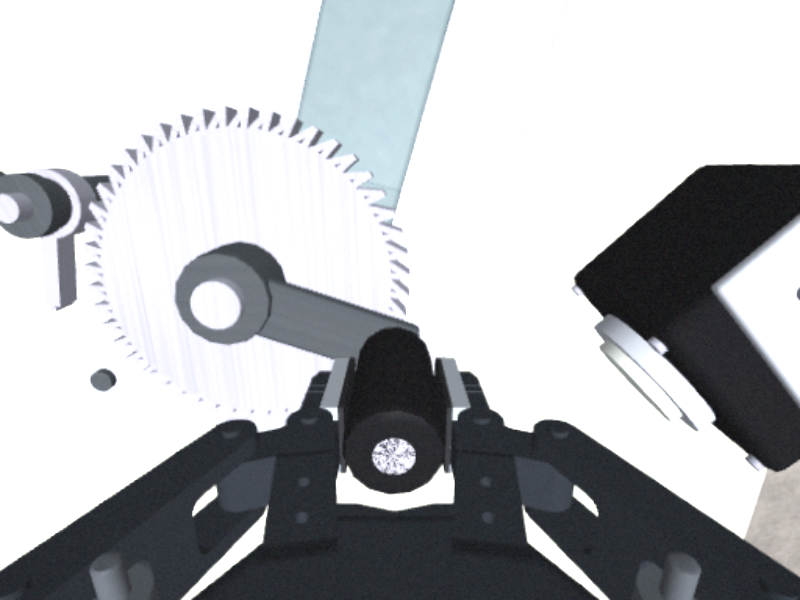

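The pawl stands clear of the wheel: its nose is at (65,305) and the wheel edge at about x=92. Next I'll work out the arc for easing back.

```bash
cat >> h.py <<'E'
def arc(phi0,step,n=10,r=.075,dr=0):
    p=phi0-step*np.arange(1,n+1); rr=r+dr*np.arange(1,n+1)/n
    dx=rr*np.cos(p)-r*np.cos(phi0); dy=rr*np.sin(p)-r*np.sin(phi0)
    return np.c_[dy,dx]/.5   # tx=world y, ty=world x
E
python3 - <<'E'
from h import *
M=R.from_quat(bot.get_obs()['tool_rot']).as_matrix();print(M.round(3))
for k in range(2): print(arc(-.28-.45*k,.045).round(3).tolist())
E
```

```text
[[ 0.002  1.    -0.002]
 [ 1.    -0.002 -0.005]
 [-0.005 -0.002 -1.   ]]
[[-0.006, -0.002], [-0.013, -0.004], [-0.019, -0.007], [-0.025, -0.01], [-0.031, -0.013], [-0.037, -0.016], [-0.043, -0.02], [-0.048, -0.024], [-0.053, -0.028], [-0.059, -0.032]]
[[-0.005, -0.005], [-0.01, -0.009], [-0.014, -0.014], [-0.018, -0.02], [-0.022, -0.025], [-0.026, -0.031], [-0.03, -0.036], [-0.033, -0.042], [-0.036, -0.048], [-0.039, -0.055]]
```

```bash
python3 -m pendant '[-0.006,-0.002,0,0,0,0,0, -0.013,-0.004,0,0,0,0,0, -0.019,-0.007,0,0,0,0,0, -0.025,-0.01,0,0,0,0,0, -0.031,-0.013,0,0,0,0,0, -0.037,-0.016,0,0,0,0,0, -0.043,-0.02,0,0,0,0,0, -0.048,-0.024,0,0,0,0,0, -0.053,-0.028,0,0,0,0,0, -0.059,-0.032,0,0,0,0,0]'
```

```text
clock: 10.45
eef_pos: [0.662, -0.0825, 0.1388]
tool_rot: [0.707, 0.707, -0.001, -0.001]
ft_force: [-9.8, -0.3, 8.7]
grip_width: 0.0284
grasp_force: 59.7
```

```bash
python3 -m pendant '[-0.005,-0.005,0,0,0,0,0, -0.01,-0.009,0,0,0,0,0, -0.014,-0.014,0,0,0,0,0, -0.018,-0.02,0,0,0,0,0, -0.022,-0.025,0,0,0,0,0, -0.026,-0.031,0,0,0,0,0, -0.03,-0.036,0,0,0,0,0, -0.033,-0.042,0,0,0,0,0, -0.036,-0.048,0,0,0,0,0, -0.039,-0.055,0,0,0,0,0]'
python3 - <<'E'
from h import *
o=bot.get_obs();v=o['eef_pos'][:2]-[.6067,-.0315];print(np.hypot(*v),np.arctan2(v[1],v[0]))
for k in (2,3): print(arc(-.28-.45*k,.045).round(3).tolist())
E
```

```text
clock: 11.28
eef_pos: [0.6348, -0.1007, 0.1388]
tool_rot: [0.707, 0.707, -0.0, -0.001]
ft_force: [-8.3, 1.8, 9.2]
grip_width: 0.0286
grasp_force: 59.8
0.07469038712902351 -1.1857961816158524
[[-0.002, -0.006], [-0.005, -0.013], [-0.006, -0.019], [-0.008, -0.026], [-0.009, -0.032], [-0.01, -0.039], [-0.011, -0.046], [-0.011, -0.053], [-0.011, -0.059], [-0.011, -0.066]]
[[0.001, -0.007], [0.001, -0.013], [0.003, -0.02], [0.004, -0.027], [0.006, -0.033], [0.008, -0.04], [0.01, -0.046], [0.013, -0.052], [0.016, -0.058], [0.019, -0.064]]
```

```bash
python3 -m pendant '[-0.002,-0.006,0,0,0,0,0, -0.005,-0.013,0,0,0,0,0, -0.006,-0.019,0,0,0,0,0, -0.008,-0.026,0,0,0,0,0, -0.009,-0.032,0,0,0,0,0, -0.01,-0.039,0,0,0,0,0, -0.011,-0.046,0,0,0,0,0, -0.011,-0.053,0,0,0,0,0, -0.011,-0.059,0,0,0,0,0, -0.011,-0.066,0,0,0,0,0]'
python3 - <<'E'
from h import *
o=bot.get_obs();v=o['eef_pos'][:2]-[.6067,-.0315];print(np.hypot(*v),np.arctan2(v[1],v[0]))
snap('scene','s5')
a=cv2.imread('pics/s5.png')[130:330,150:350]
cv2.imwrite('pics/s5c.png',cv2.convertScaleAbs(cv2.resize(a,(600,600)),alpha=1.6,beta=10))
E
```

```text
clock: 12.12
eef_pos: [0.6022, -0.1057, 0.1388]
tool_rot: [0.707, 0.707, 0.0, -0.001]
ft_force: [-6.0, 3.8, 8.5]
grip_width: 0.029
grasp_force: 59.6
0.07430459795737562 -1.6317304495287823
```

View pics/s5c.png

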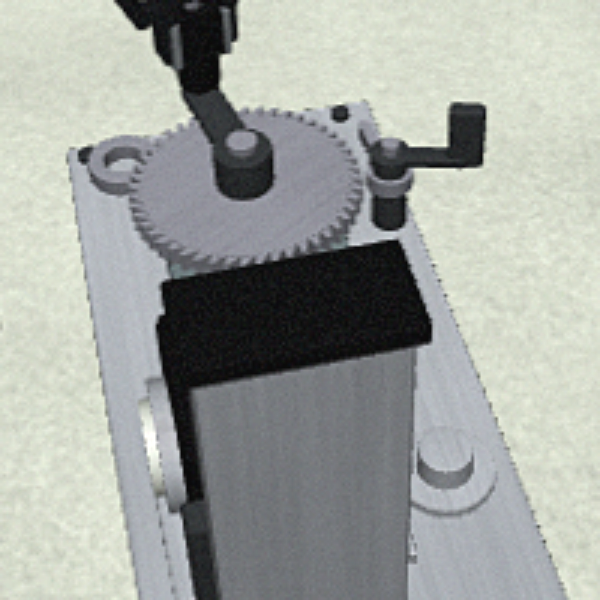

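The load is coming down under control. The rest could now be met at any point, so I'll use finer steps of 0.025 rad per row.

```bash
python3 - <<'E'
from h import *
for k in range(5): print(arc(-1.63-.25*k,.025).round(3).tolist())
E
python3 -m pendant '[0,-0.004,0,0,0,0,0, 0,-0.008,0,0,0,0,0, 0.001,-0.011,0,0,0,0,0, 0.002,-0.015,0,0,0,0,0, 0.002,-0.019,0,0,0,0,0, 0.003,-0.022,0,0,0,0,0, 0.004,-0.026,0,0,0,0,0, 0.005,-0.03,0,0,0,0,0, 0.006,-0.033,0,0,0,0,0, 0.007,-0.037,0,0,0,0,0]'
```

```text
[[0.0, -0.004], [0.001, -0.007], [0.001, -0.011], [0.002, -0.015], [0.002, -0.019], [0.003, -0.022], [0.004, -0.026], [0.005, -0.03], [0.006, -0.033], [0.007, -0.037]]
[[0.001, -0.004], [0.002, -0.007], [0.004, -0.011], [0.005, -0.014], [0.007, -0.017], [0.008, -0.021], [0.01, -0.024], [0.012, -0.027], [0.014, -0.031], [0.016, -0.034]]
[[0.002, -0.003], [0.004, -0.006], [0.006, -0.009], [0.009, -0.012], [0.011, -0.015], [0.013, -0.018], [0.016, -0.021], [0.018, -0.024], [0.021, -0.026], [0.024, -0.029]]
[[0.003, -0.003], [0.006, -0.005], [0.008, -0.007], [0.011, -0.01], [0.014, -0.012], [0.017, -0.014], [0.02, -0.016], [0.024, -0.018], [0.027, -0.02], [0.03, -0.022]]
[[0.003, -0.002], [0.007, -0.004], [0.01, -0.005], [0.013, -0.007], [0.017, -0.008], [0.02, -0.01], [0.024, -0.011], [0.027, -0.012], [0.031, -0.013], [0.035, -0.014]]
clock: 13.0
eef_pos: [0.5838, -0.102, 0.1388]
tool_rot: [0.707, 0.708, 0.0, -0.001]
ft_force: [-6.7, 3.0, 9.0]
grip_width: 0.0289
grasp_force: 59.7
```

Still holding the load, at −1.88 rad. Continuing.

```bash
python3 -m pendant '[0.001,-0.004,0,0,0,0,0, 0.002,-0.007,0,0,0,0,0, 0.004,-0.011,0,0,0,0,0, 0.005,-0.014,0,0,0,0,0, 0.007,-0.017,0,0,0,0,0, 0.008,-0.021,0,0,0,0,0, 0.01,-0.024,0,0,0,0,0, 0.012,-0.027,0,0,0,0,0, 0.014,-0.031,0,0,0,0,0, 0.016,-0.034,0,0,0,0,0]'
```

```text
clock: 13.83
eef_pos: [0.5668, -0.0939, 0.1388]
tool_rot: [0.707, 0.708, 0.0, -0.001]
ft_force: [-5.9, 3.4, 8.7]
grip_width: 0.0289
grasp_force: 59.8
```

```bash
python3 -m pendant '[0.002,-0.003,0,0,0,0,0, 0.004,-0.006,0,0,0,0,0, 0.006,-0.009,0,0,0,0,0, 0.009,-0.012,0,0,0,0,0, 0.011,-0.015,0,0,0,0,0, 0.013,-0.018,0,0,0,0,0, 0.016,-0.021,0,0,0,0,0, 0.018,-0.024,0,0,0,0,0, 0.021,-0.026,0,0,0,0,0, 0.024,-0.029,0,0,0,0,0]'
```

```text
clock: 14.67
eef_pos: [0.5622, -0.0904, 0.1391]
tool_rot: [0.708, 0.706, 0.001, 0.012]
ft_force: [24.7, -23.3, -13.7]
grip_width: 0.0286
grasp_force: 60.2
```

The stop was met at −2.22 rad, so about 1.79 rad were wound down, which is within the given range. I'll relax the push, then check the load height before letting go.

```bash
python3 -m pendant '[-0.003,0.004,0,0,0,0,0, -0.006,0.008,0,0,0,0,0, -0.009,0.012,0,0,0,0,0, -0.012,0.014,0,0,0,0,0, -0.013,0.016,0,0,0,0,0, -0.013,0.016,0,0,0,0,0, -0.013,0.016,0,0,0,0,0, -0.013,0.016,0,0,0,0,0, -0.013,0.016,0,0,0,0,0, -0.013,0.016,0,0,0,0,0]'
python3 - <<'E'
from h import *
snap('top','top6');a=cv2.imread('pics/top0.png')[75:195,120:240];b=cv2.imread('pics/top6.png')[75:195,120:240]
cv2.imwrite('pics/t6.png',cv2.convertScaleAbs(np.hstack([cv2.resize(x,(400,400)) for x in(a,b)]),alpha=1.6,beta=10))
E
```

```text
clock: 15.5
eef_pos: [0.5631, -0.0912, 0.1388]
tool_rot: [0.707, 0.707, 0.0, 0.002]
ft_force: [0.4, -4.5, 5.4]
grip_width: 0.0285
grasp_force: 61.5
```

View pics/t6.png

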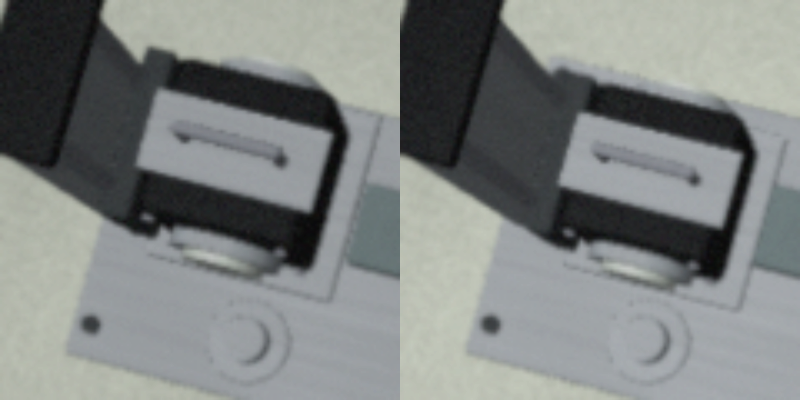

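The load is visibly lower: the bail moved from (189,118) to (194,123.6) and the flange hasn't moved. I'll check the height by casting, which should give the same xy at both heights.

```bash
python3 - <<'E'
from h import *
print(cast('top0',(189,117.9),.166+.032*1.79),cast('top6',(193.8,123.6),.166))
E
```

```text
[0.69869304 0.18173133 0.22328   ] [0.70005476 0.18250286 0.166     ]
```

The xy positions match to about 1.5 mm, so the load is fully down. Letting go and lifting away.

```bash
python3 -m pendant '[0,0,0,0,0,0,0.5, 0,0,0,0,0,0,0.8, 0,0,0,0,0,0,1, 0,0,0,0,0,0,1, 0,0,0,0,0,0,1, 0,0,0,0,0,0,1, 0,0,-0.03,0,0,0,1, 0,0,-0.1,0,0,0,1, 0,0,-0.18,0,0,0,1, 0,0,-0.25,0,0,0,1]'
python3 -m pendant '[0,0,-0.02,0,0,0,1, -0.05,-0.1,-0.1,0,0,0,1, -0.1,-0.18,-0.1,0,0,0,1, -0.15,-0.26,-0.1,0,0,0,1, -0.2,-0.3,-0.1,0,0,0,1, -0.25,-0.3,-0.1,0,0,0,1, -0.3,-0.3,-0.1,0,0,0,1, -0.35,-0.3,-0.1,0,0,0,1, -0.35,-0.3,-0.1,0,0,0,1, -0.35,-0.3,-0.1,0,0,0,1]'
python3 - <<'E'
from h import *
snap('top','top7');a=cv2.imread('pics/top7.png')[80:250,120:370]
cv2.imwrite('pics/t7.png',cv2.convertScaleAbs(cv2.resize(a,(800,544)),alpha=1.6,beta=10))
E
```

```text
clock: 16.38
eef_pos: [0.5612, -0.0894, 0.2636]
tool_rot: [0.707, 0.707, -0.0, -0.0]
ft_force: [0.7, -0.5, 0.8]
grip_width: 0.0853
grasp_force: 0.0
clock: 17.22
eef_pos: [0.4112, -0.2656, 0.3115]
tool_rot: [0.708, 0.706, 0.0, -0.001]
ft_force: [0.3, 0.7, -0.2]
grip_width: 0.0854
grasp_force: 0.0
```

View pics/t7.png

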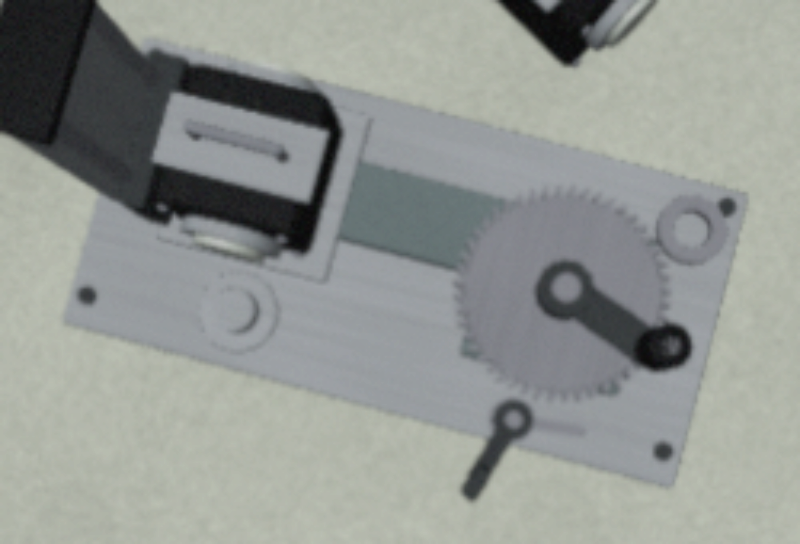

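The lever is off, the pawl is clear, and the bearing and flange are in place. The handle is at (664,346) in the crop. I'll check that it hasn't moved since the stop, then hand in.

```bash
python3 - <<'E'
from h import *
h=cast('top7',(327.6,187.7),.156);v=h[:2]-[.607,-.032];a=np.arctan2(v[1],v[0]);print(h,a)
if abs(a+2.2)<.12: print(bot.job_done())
E
```

```text
[ 0.56353947 -0.08879484  0.156     ] -2.2239670318885407
the job is handed in; nothing more can be done
None
```

The job is handed in: the module rests fully down, the lever is off with the pawl clear, the crank was eased down and released, and the bearing and flange were left where they were.

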